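# Park the sugar tin on the sloped ledge and drop its bar

### The job

Stand the square sugar tin on the narrow sloped ledge of the wooden rack, near the middle, its base flat on the slope, its latch side facing down the slope and its foot resting squarely against the front lip, touching it; set it down gently, without knocking it over or pressing hard. Then, with the tin let go and standing there by itself, swing the raised steel bar down across the front until it rests fully home in its catch. Leave everything else on the counter where it is.

Things in the scene. Friction and masses are not known exactly. Their poses are not given: they have to be found in the camera images.
- tin: square steel sugar tin, 52 (its x) x 56 (its y) x 92 mm tall, about 0.3 kg, loose and standing on the counter; origin at the centre of its underside, z up through the lid. A small dark latch sits on its front, the -x face, with its strap over the lid edge; it starts with that side roughly towards the robot. Corners rounded 2 mm.
- tin_latch (a point): point on the tin's front (-x) face at the latch, 66 mm above its underside; the latch stands 3 mm proud
- ledge: sloped wooden ledge of the fixed rack. Origin: mid-width, 10 mm from its lower front edge, on its top surface, 85 mm above the counter. x points up the slope (22 degrees), y along it to the hinge side, z square to its surface. Flat top: x -10 to 68, y -115 to 115 mm, open at the upper edge. A tin well placed has z 0, y about 0, axes parallel, its foot against the lip (see rail)
- rail: steel rail along the front edge of the ledge, same origin and axes as the ledge. It carries the adjustable lip, a wooden bar 8 mm high, 180 mm long, stiff in its slots, its inner side faced with a steel strip that springs in 2.5 mm under a light touch. The strip's face was left anywhere from x = 0 to 12 mm (not in the state: feel or look for it)
- rack: the wooden rack that carries the ledge, screwed to the counter; origin under the centre of its foot board, 120 x 250 x 12 mm
- bar_hinge (a point): hinge point of the bar, at x = -14, y = 100, z = 42 mm in the ledge's frame; the hinge axis is parallel to the ledge's x; its steel fork is 12 mm wide (y), 52 mm high above the ledge, x = -25 to -3 mm
- catch (a point): centre of the bar where it lies in the catch fork when closed: x = -14, y = -100, z = 42 mm in the ledge's frame; the fork is 12 mm wide (y), 50 mm high above the ledge, x = -25 to -3 mm
- bar_mid (a point): point on the axis of the bar 150 mm from its hinge; the bar is a steel rod 9 mm thick, 212 mm long from the hinge, with an 18 mm black ball on its free end (220 mm)
- bar (a joint): angle of the bar, rad: 0 = closed, lying along -y of the ledge in its catch; grows as it swings up (toward ledge +z); about 1.57 = square to the ledge; stops at 0 and 1.95; stiff enough to stay where it is left, moved by about 2 N at its free end
- caddy: round steel tea caddy, 72 mm across, 94 mm tall, origin at underside; leave alone
- kettle: stainless kettle, 168 mm across the foot, 175 mm tall, handle on its +y side, spout on -y; leave alone
- teapot: white porcelain teapot, 136 mm across, 124 mm tall, handle on its +y side, spout on -y; leave alone
- coaster: round cork coaster, 96 mm across, 8 mm thick, under the cup; leave alone
- cup: blue ceramic cup, 76 mm across the rim, 75 mm tall, standing on the coaster; leave alone
- spoon: steel spoon 150 mm long lying on the counter; leave alone
- jug: white ceramic mug, 80 mm across, 100 mm tall; leave alone
Things that resemble listed ones, but are neither listed nor needed, are in the scene too. What is shaped like the tin but green or pink is not meant.

How it is judged:
On the way:
1. the tin stands by itself, let go, flat on the slope against the lip while the bar is still raised (more than 0.7 rad) (x of tin in the frame of ledge between 0.02 and 0.044 m and y of tin in the frame of ledge between -0.03 and 0.03 m and z of tin in the frame of ledge between -0.004 and 0.004 m and angle between the z axis of tin and the z axis of ledge, either way round below 0.08 rad and x of tin_latch in the frame of ledge below 0.02 m and angle between the y axis of tin and the y axis of ledge, either way round below 0.08 rad and contact force between tin and rail above 0.15 N and value of joint bar above 0.7 rad and contact force between the fingers and tin below 0.1 N), for 0.2 s.
At the end, for the whole second after the job is handed in: Tin still and released on the ledge: base flat on the slope (3 mm, 0.06 rad), square to it (0.08 rad), latch side to the lip, foot touching the lip (a contact force of over 0.15 N), within 25 mm of the ledge's middle; bar within 0.04 rad of closed (x of tin in the frame of ledge between 0.022 and 0.042 m and y of tin in the frame of ledge between -0.025 and 0.025 m and z of tin in the frame of ledge between -0.003 and 0.003 m and angle between the z axis of tin and the z axis of ledge, either way round below 0.06 rad and x of tin_latch in the frame of ledge below 0.018 m and angle between the y axis of tin and the y axis of ledge, either way round below 0.08 rad and contact force between tin and rail above 0.15 N and value of joint bar below 0.04 rad and linear speed of tin below 0.01 m/s and contact force between each of the arm, the fingers and tin below 0.1 N).
It fails at once if the tin is pressed or dropped hard (over 50 N) on the ledge (contact force between tin and ledge above 50 N).
It fails at once if the tin is knocked over (tilted more than 0.75 rad) (angle between tin's own z axis and vertical above 0.75 rad).
It fails at once if something else on the counter is moved more than 25 mm (distance of any of caddy, kettle, teapot, coaster, cup, spoon, jug from where it was at the start of the episode above 0.025 m).
It fails at once if something else on the counter is tipped over (angle between any of caddy, kettle, teapot, coaster, cup, jug's own z axis and vertical above 0.5 rad).
It also fails if it takes over 58 s, if anything falls off the work surface, if the arm or the gripper's body presses on something with over 40 N, if the wrist force passes 120 N, or if a joint passes its speed limit or range.

### The arm

A 6-joint arm with a two-finger parallel gripper is mounted at the origin on the work surface. World frame = base frame: x ahead of the robot, y to its left, z up, the work surface at z = 0. Lengths are in m, angles in rad, forces in N, time in s.
With the tool pointing down it reaches from about 0.35 to 0.775 m from the base axis. Payload 5.5 kg.
Tool frame: the origin (TCP) lies between the finger pads; the fingertips stand 19 mm ahead of it and the grasp point (between the pads) is the TCP; z points along the fingers, y is the line along which they close (so a half turn about z gives the same grasp; the last joint's range is limited). The gripper opens to 85 mm and grips with 20 to 120 N. Pads are 22 mm wide; open, the fingers measure 114 mm over their backs; the gripper's body (76 mm by 85 mm) begins 54 mm behind the grasp point. The pads swing forward as they close: fully open they stand 13 mm farther back than shut.
Start: joints at [-1.426, 0.313, 0.046, 1.304, 0, 1.431], TCP at [0.162, -0.552, 0.25] pointing down, gripper open.
Joint ranges: [-2.76, 2.76], [-0.86, 1.69], [-1.03, 1.26], [-2.2, 2.34], [-1.47, 1.5], [-3.14, 3.14]. Speed limits (rad/s): [2.57, 2.57, 3.14, 3.14, 3.14, 3.14].

### API

Orientations are given as a unit quaternion [w, x, y, z].
In Python, from workcell import env gives the robot as it stands.
- The arm moves only by the shell command python3 -m pendant 'ROWS' [FORCE]. ROWS is JSON, a list of rows, each an object with "travel": the shift along the tool's x, y, z scaled (see below), a list of three; "rot": the turn, a rotation vector about the tool's x, y, z scaled (see below), a list of three; "fingers": the opening, from -1 (shut) to 1 (fully open). In form: [{"travel": [dx, dy, dz], "rot": [wx, wy, wz], "fingers": fingers}, ...]. A call has 1 to 10 rows; each row is the pose to reach, as a shift and turn from the pose commanded when the call began, along the tool's axes at that moment; what a row does not reach only later rows make up. The controller multiplies each number of a shift by 0.12 m and each number of a turn by 60 degrees. A row lasts 1/10 s, in which the tool goes at most 50 mm and 8.59 degrees, less where a joint would pass 70% of its speed; a pose out of reach is approached as far as the arm can. A call with a number of a shift or a turn outside -1 to 1 is refused whole. A call with a gripper value outside its range is refused whole. The fingers move at their own pace and stop on an object; FORCE is the grip in N (left out, the last holds). Time passes only in rows, so rows that repeat a pose let the fingers close. It gives the time, the measured TCP pose, the force, the opening and the grip force at its end, in the units of the state.
- env.get_state(): the state, without advancing time (a new reading comes with each control period).
- env.read_camera(name): name is "scene" or "top"; returns (picture, depth): 384x512x3 uint8, blue, green, red; 384x512 float32, m along the optical axis (not along the pixel's ray), 0 where there is no reading.
- env.camera_model(name): a dict with "fovy" (degrees; the focal length in pixels is half the picture's height over the tangent of half this angle, whatever the lens; pixels are square), "cx", "cy" (the principal point, pixels), "k1" (the pictures are not rectified: a ray, as slopes to the right and down, at radius r is drawn at 1 + k1 r^2 times it, then the intrinsics apply), "rvec" (rotation vector, rad) and "tvec" (3), from world to camera coordinates, as OpenCV has them. Camera axes: x right, y down, z forward; pixel columns grow to the right and rows downward; lengths in m; the calibration is good to about 2 mm. A picture is of the moment at which its call begins. camera_model takes no time and is no camera call.
- env.hand_in(): hands the job in; it is judged then, once.
Trained networks look in the newest picture that a camera, given by its name, has taken for a name from the list of things; names that differ only in an ending like _2 or _b are one class to them, and where a whole thing is asked for, a point or a joint stands for the part that bears it (a point fixed in the world has none). Each returns a list of dicts, best first, with "conf" (0 to 1); they miss things now and then, are a little off and sometimes report something else, mostly with a low value. They report only what shows in the picture. A call takes as long as a camera call. They do not tell look-alikes from the thing itself.
- env.outline_of(camera, target): "mask" (384x512 bool, what is visible of it) and "xy" ([column, row] in pixels, amid what is visible of it).
The state is a dict: "clock": time; "joint_pos": joint angles; "qvel": joint speeds; "tau": joint torques, N m; "tcp_pos": TCP position; "orientation": TCP orientation; "wrist_force": force on the tool from outside, world axes, zero at the start; "ft_torque": the same for the moment, N m; "finger_gap": finger opening in m; "grip_force": force on a finger pad.
Only numpy, scipy, OpenCV 4.12 (cv2) and the standard library are available. Lean on these libraries where they do the work, as an engineer would, in place of code of your own. Each camera call takes 0.05 s, during which the arm holds its last target. There are 200 camera calls.

## Working session

There is one attempt and no reset: what is moved stays moved. The work goes in short steps, Python scripts to look and compute and a shell command to move; the robot and the scene stay as the last step left them, time stands still between calls to the robot, and variables do not carry over. Pictures are saved under pics/ and viewed, at most 10 in all, crops included, and the job is handed in when it is done.

```bash
ls; mkdir -p pics
cat > h.py <<'E'
import numpy as np, cv2
from workcell import env
from scipy.spatial.transform import Rotation as R
def cam(n):
    m=env.camera_model(n); f=192/np.tan(np.radians(m["fovy"])/2)
    Rm=cv2.Rodrigues(np.array(m["rvec"],float))[0]; return m,f,Rm,np.array(m["tvec"],float)
def cloud(n,depth):
    m,f,Rm,t=cam(n); v,u=np.mgrid[0:384,0:512].astype(float)
    xd=(u-m["cx"])/f; yd=(v-m["cy"])/f; x,y=xd.copy(),yd.copy()
    for _ in range(8):
        s=1+m["k1"]*(x*x+y*y); x=xd/s; y=yd/s
    P=np.stack([x*depth,y*depth,depth],-1); W=(P-t)@Rm; W[depth<=0]=np.nan; return W
def project(n,X):
    m,f,Rm,t=cam(n); P=np.atleast_2d(X)@Rm.T+t; x=P[:,:2]/P[:,2:]
    s=1+m["k1"]*(x**2).sum(1,keepdims=True); return x*s*f+[m["cx"],m["cy"]]
def tool(pos_delta_world=None):
    s=env.get_state(); w,x,y,z=s["orientation"]; return np.array(s["tcp_pos"]),R.from_quat([x,y,z,w])
def q(o): return R.from_quat([o[1],o[2],o[3],o[0]])
E
python3 - <<'E'
from h import *
ims=[]
for n in("scene","top"):
    p,d=env.read_camera(n); np.savez(f"{n}.npz",p=p,d=d); cv2.imwrite(f"pics/{n}.png",p); W=cloud(n,d)
    print(n,env.camera_model(n))
    for t in("tin","ledge","bar","rack","catch","bar_hinge"):
        try:
            for o in env.outline_of(n,t):
                m=o["mask"]; print(n,t,round(o["conf"],2),np.round(o["xy"]),m.sum(),np.round(np.nanmedian(W[m],0),3))
        except Exception as e: print(t,e)
print(env.get_state())
E
```

```text
pics
scene {'fovy': 48.681431632585934, 'cx': 254.87369673803076, 'cy': 190.60412698902792, 'k1': -0.05365155018979377, 'rvec': array([ 2.38658306,  1.1007197 , -0.29635978]), 'tvec': array([-0.42649726, -0.29689269,  1.4300631 ])}
scene tin 0.95 [272. 113.] 549 [0.398 0.299 0.083]
scene tin 0.74 [296. 175.] 582 [0.613 0.187 0.092]
scene tin 0.56 [246. 134.] 603 [0.402 0.181 0.079]
scene ledge 0.81 [197. 238.] 2722 [ 0.587 -0.138  0.102]
scene bar 0.69 [208. 151.] 266 [ 0.497 -0.021  0.252]
scene rack 0.8 [198. 248.] 4702 [ 0.605 -0.148  0.093]
scene catch 0.59 [200. 232.] 2988 [ 0.584 -0.135  0.102]
scene catch 0.19 [174. 336.] 1459 [ 0.732 -0.317  0.04 ]
scene bar_hinge 0.93 [198. 233.] 2814 [ 0.586 -0.136  0.102]
scene bar_hinge 0.22 [110. 244.] 432 [ 0.428 -0.303  0.014]
top {'fovy': 49.97339582103324, 'cx': 261.25855684320135, 'cy': 191.01779220576148, 'k1': -0.012392504084008944, 'rvec': array([ 2.07802481, -2.14217578,  0.18621873]), 'tvec': array([0.0653633 , 0.57964446, 1.12033861])}
top tin 0.88 [194. 221.] 517 [0.489 0.243 0.09 ]
top tin 0.86 [209. 260.] 448 [0.391 0.193 0
[... 338 characters left out ...]
': array([-1.42560489e+00,  3.13136198e-01,  4.61255333e-02,  1.30358257e+00,
       -8.59742193e-06,  1.43118430e+00]), 'qvel': array([-7.94020710e-05, -2.53972460e-04,  5.52096838e-04, -6.89175509e-04,
        1.32769895e-03, -7.27443660e-04]), 'tau': array([-1.07669181e-03, -4.80289972e+01,  2.98748660e+01, -2.62203257e-04,
       -1.07046474e-04, -1.84528190e-06]), 'tcp_pos': array([ 0.16154716, -0.55189932,  0.25036998]), 'orientation': array([ 1.01558168e-04,  9.89877990e-01,  1.41920942e-01, -4.01540948e-06]), 'wrist_force': array([-0.40393777,  0.41625584,  0.56418563]), 'ft_torque': array([ 0.01401413,  0.01447282, -0.00685102]), 'grip_force': 0.0, 'finger_gap': 0.08548163947468826}
```

Run:
```python
import cv2
for n in("scene","top"): cv2.imwrite(f"pics/{n}L.png",cv2.resize(cv2.imread(f"pics/{n}.png"),(800,600),interpolation=cv2.INTER_CUBIC))
```

```text
(no output)
```

View pics/sceneL.png

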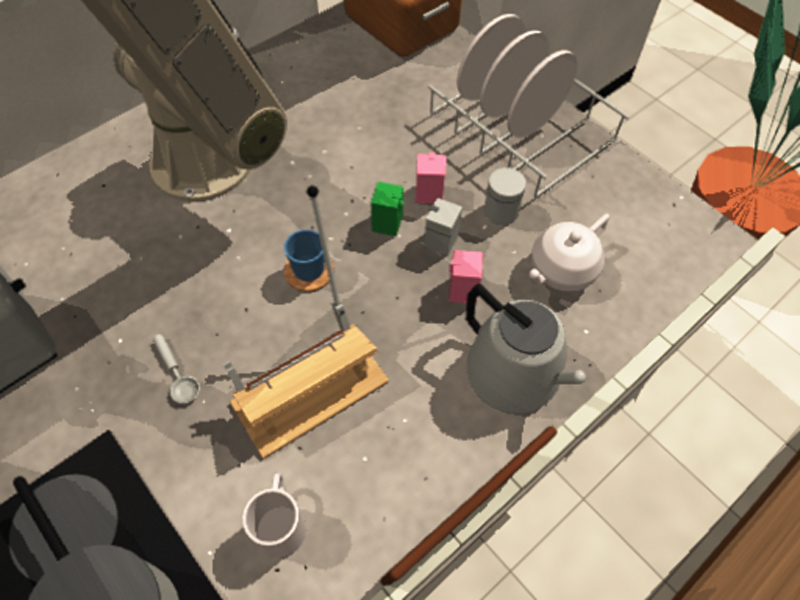

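View pics/topL.png

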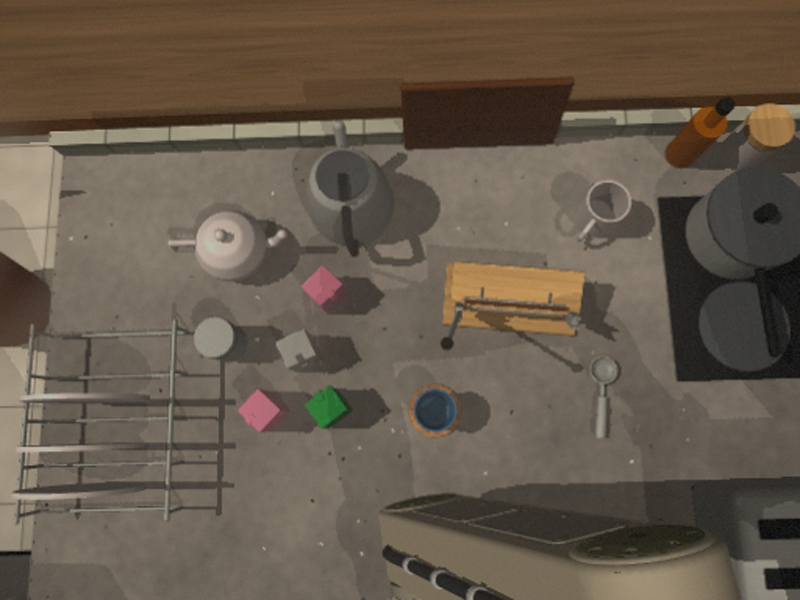

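The grey tin (scene ~(283,145), top ~(189,223) in raw pixels) fits "steel". The green tin (top (209,260)) and the pinks (top (208,186), (168,262)) are excluded by colour. The caddy is round, at top (137,216). I'll confirm with a crop and fit the poses.

Run:
```python
from h import *
S=np.load("scene.npz");T=np.load("top.npz")
a=cv2.resize(T["p"][205:240,175:215],(400,350),interpolation=cv2.INTER_CUBIC)
b=cv2.resize(S["p"][120:165,262:307],(350,350),interpolation=cv2.INTER_CUBIC)
cv2.imwrite("pics/crop1.png",np.hstack([a,b]))
c=cv2.resize(T["p"][155:235,275:385],(800,582),interpolation=cv2.INTER_CUBIC);cv2.imwrite("pics/crop2.png",c)
for n,D in(("scene",S),("top",T)):
    W=cloud(n,D["d"]); X=W.reshape(-1,3); X=X[~np.isnan(X).any(1)]
    # tin top
    k=(abs(X[:,0]-.489)<.06)&(abs(X[:,1]-.243)<.05)&(X[:,2]>.083)&(X[:,2]<.105)
    Q=X[k]; r=cv2.minAreaRect((Q[:,:2]*1000).astype(np.float32)); print(n,"tin",k.sum(),r,np.median(Q[:,2]))
    print(np.round(cv2.boxPoints(r),1).tolist())
    # counter height
    k=(abs(X[:,0]-.5)<.1)&(abs(X[:,1]-.1)<.03)&(X[:,2]<.03);print("counter",np.median(X[k],0))
    # ledge plane RANSAC
    k=(X[:,0]>.48)&(X[:,0]<.68)&(X[:,1]>-.29)&(X[:,1]<.0)&(X[:,2]>.07)&(X[:,2]<.13); Q=X[k]
    rng=np.random.default_rng(0);best=0
    for _ in range(500):
        p=Q[rng.choice(len(Q),3,False)]; nn=np.cross(p[1]-p[0],p[2]-p[0]);nn/=np.linalg.norm(nn)+1e-12
        nn*=np.sign(nn[2])
        if nn[2]<.8: continue
        i=abs((Q-p[0])@nn)<.003
        if i.sum()>best: best=i.sum();I=i
    c=Q[I].mean(0);nn=np.linalg.svd(Q[I]-c)[2][2];nn*=np.sign(nn[2])
    print("plane",best,len(Q),c,nn,np.degrees(np.arccos(nn[2])),"up az",np.degrees(np.arctan2(-nn[1],-nn[0])))
    r=cv2.minAreaRect((Q[I][:,:2]*1000).astype(np.float32));print(r,np.round(cv2.boxPoints(r),1).tolist())
    # bar points above .15
    k=(X[:,0]>.4)&(X[:,0]<.62)&(X[:,1]>-.25)&(X[:,1]<.1)&(X[:,2]>.16)&(X[:,2]<.4);Q=X[k]
    if k.sum()>5:
        o=np.argsort(Q[:,2]); print("bar",k.sum(),np.round(Q[o[:: max(1,len(o)//10)]],3).tolist())
```

```text
scene tin 319 ((493.04534912109375, 247.07022094726562), (55.1333122253418, 59.82832336425781), 23.929615020751953) 0.09438088120835444
[[455.70001220703125, 263.20001220703125], [480.0, 208.5], [530.4000244140625, 230.89999389648438], [506.1000061035156, 285.6000061035156]]
counter [0.5049027  0.0996786  0.00261575]
plane 1730 2517 [ 0.5938008  -0.15019819  0.10098973] [-0.35291643  0.03406327  0.93503459] 20.766265537493936 up az -5.513074463788367
((582.8677368164062, -144.3919677734375), (229.5179443359375, 89.16524505615234), 84.26668548583984) [[527.0, -254.10000610351562], [615.7999877929688, -263.0], [638.7000122070312, -34.70000076293945], [550.0, -25.799999237060547]]
bar 268 [[0.53, -0.037, 0.161], [0.524, -0.027, 0.182], [0.517, -0.033, 0.201], [0.511, -0.023, 0.22], [0.505, -0.023, 0.239], [0.495, -0.022, 0.256], [0.488, -0.021, 0.276], [0.481, -0.011, 0.291], [0.473, -0.009, 0.308], [0.473, -0.009, 0.326], [0.467, -0.004, 0.333]]
top tin 374 ((491.45941162109375, 247.97283935546875), (51.45051574707031, 55.130489349365234), 24.34549903869629) 0.09103771195079784
[[456.70001220703125, 262.5], [479.3999938964844, 212.3000030517578], [526.2999877929688, 233.5], [503.5, 283.70001220703125]]
counter [ 0.49729049  0.10024149 -0.00113635]
plane 1773 2534 [ 0.58717447 -0.14618023  0.09568337] [-0.37216225  0.04344323  0.92715044] 22.005109564245757 up az -6.658115456756551
((583.4615478515625, -144.97132873535156), (231.6688232421875, 80.05353546142578), 82.31980895996094) [[528.2999877929688, -254.39999389648438], [607.5999755859375, -265.1000061035156], [638.5999755859375, -35.5], [559.2999877929688, -24.799999237060547]]
bar 107 [[0.529, -0.032, 0.163], [0.516, -0.03, 0.194], [0.508, -0.024, 0.217], [0.496, -0.02, 0.249], [0.483, -0.02, 0.274], [0.477, -0.012, 0.297], [0.465, 0.0, 0.324], [0.458, -0.006, 0.327], [0.463, -0.006, 0.328], [0.46, -0.012, 0.329], [0.466, -0.01, 0.33]]
```

View pics/crop1.png

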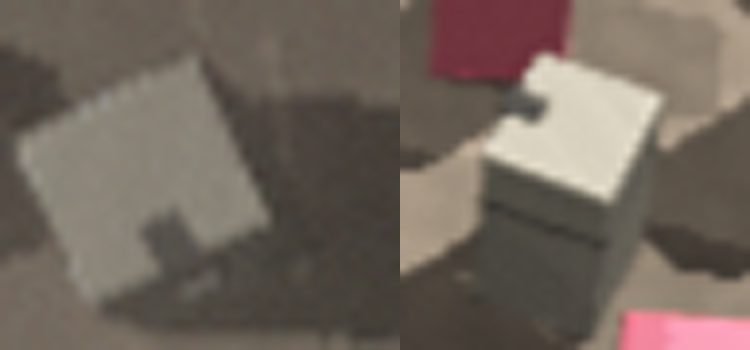

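View pics/crop2.png

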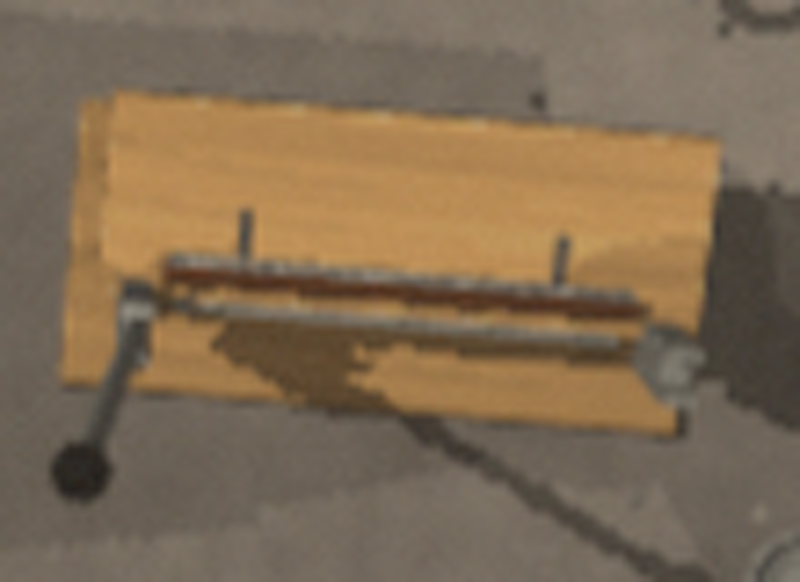

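The crop confirms it: the grey tin has its dark latch on the edge facing the robot, slightly to its right, so the tin's yaw is about +24°. In the rack crop the lip is at (165,265)–(635,300), the hinge at (135,305) and the catch at (675,350). Next I rectify the ledge plane from both cameras to refine its frame and the lip.

```bash
cat >> h.py <<'E'
def ledge(o=(.5605,-.1429,.085),yaw=-6.7):
    return np.array(o),(R.from_euler("z",yaw,degrees=True)*R.from_euler("y",-22,degrees=True)).as_matrix()
E
python3 - <<'E'
from h import *
o,L=ledge(); out=[]
xs=np.arange(.080,-.030,-.00035); ys=np.arange(.135,-.135,-.00035)
for n in("top","scene"):
    img=np.load(f"{n}.npz")["p"]
    for z in (0,) :
        Y,X=np.meshgrid(ys,xs); P=np.stack([X,Y,0*X+z],-1).reshape(-1,3)@L.T+o
        uv=project(n,P).astype(np.float32).reshape(*X.shape,2)
        I=cv2.remap(img,uv[...,0],uv[...,1],cv2.INTER_CUBIC)
        for k,xx in enumerate(xs):
            if abs(xx*1000/10-round(xx*100))<.018: I[k,::6]=(255,0,0) if abs(xx)>.002 else (0,0,255)
        for k,yy in enumerate(ys):
            if abs(abs(yy)-.115)<.0002 or abs(yy)<.0002: I[::6,k]=(0,255,0)
        out.append(I[:, :])
cv2.imwrite("pics/rect.png",np.vstack(out)[:600,:800]); print(np.vstack(out).shape)
E
```

```text
(630, 772, 3)
```

View pics/rect.png

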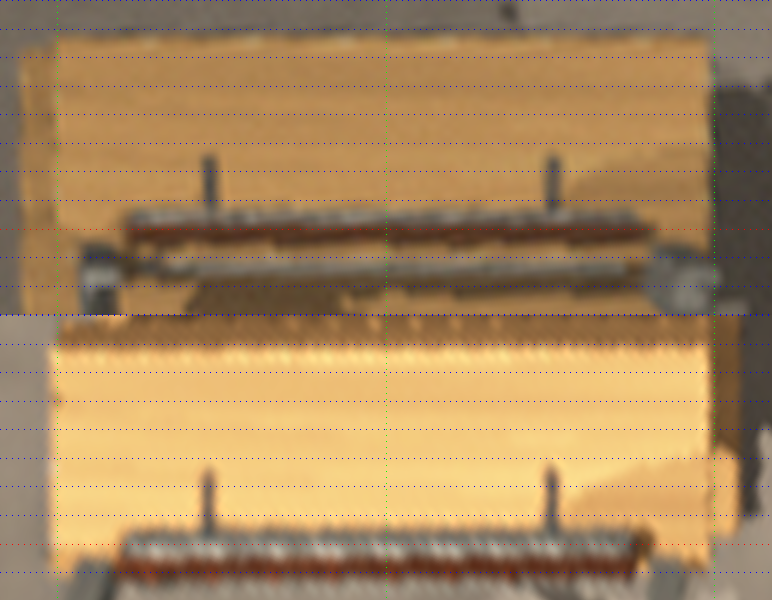

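Both rectified views put the ledge edges within 2 mm of my model (upper edge at row ~38 top, row ~350 scene). The yaw fits, and the strip's inner face is at x≈5–6 mm (row ~213 in the top view). Now the rows to the tin.

```bash
sed -i 's/\.5605,-\.1429,\.085/.5599,-.1416,.085/' h.py
cat >> h.py <<'E'
def plan(wps,start=None):
    if start is None:
        s=env.get_state(); start=(np.array(s["tcp_pos"]),q(s["orientation"]))
    p,r=start
    for P,Rr in wps:
        P=np.array(P); d=r.inv().apply(P-p)/.12; w=(r.inv()*Rr).as_rotvec()/np.radians(60)
        print("travel",np.round(d,3).tolist(),"rot",np.round(w,3).tolist(),"rows>=",int(np.ceil(max(np.linalg.norm(d)*.12/.05,np.linalg.norm(w)*60/8.59)))); p,r=P,Rr
def down(yaw): return R.from_euler("z",yaw,degrees=True)*R.from_euler("x",180,degrees=True)
E
python3 - <<'E'
from h import *
w=[(.24,-.47,.33),(.32,-.38,.40),(.38,-.27,.40),(.42,-.15,.40),(.44,-.03,.40),(.45,.09,.38),(.47,.19,.30),(.492,.2475,.20)]
plan([(P,down(16.3+23.5*(i+1))) for i,P in enumerate(w)])
E
```

```text
travel [0.819, -0.471, -0.664] rot [0.0, 0.0, -0.391] rows>= 3
travel [0.992, -0.149, -0.583] rot [0.0, 0.0, -0.392] rows>= 3
travel [1.044, 0.035, 0.0] rot [0.0, 0.0, -0.392] rows>= 3
travel [1.017, 0.277, 0.0] rot [0.0, 0.0, -0.392] rows>= 3
travel [0.88, 0.503, 0.0] rot [0.0, 0.0, -0.392] rows>= 3
travel [0.664, 0.752, 0.167] rot [0.0, 0.0, -0.392] rows>= 3
travel [0.168, 0.833, 0.667] rot [-0.0, 0.0, -0.392] rows>= 3
travel [-0.19, 0.477, 0.833] rot [0.0, 0.0, -0.392] rows>= 3
```

```bash
P="python3 -m pendant"
$P '[{"travel":[0.82,-0.47,-0.66],"rot":[0,0,-0.39],"fingers":1},{"travel":[0.82,-0.47,-0.66],"rot":[0,0,-0.39],"fingers":1},{"travel":[0.82,-0.47,-0.66],"rot":[0,0,-0.39],"fingers":1},{"travel":[0.82,-0.47,-0.66],"rot":[0,0,-0.39],"fingers":1}]'
$P '[{"travel":[0.99,-0.15,-0.58],"rot":[0,0,-0.39],"fingers":1},{"travel":[0.99,-0.15,-0.58],"rot":[0,0,-0.39],"fingers":1},{"travel":[0.99,-0.15,-0.58],"rot":[0,0,-0.39],"fingers":1},{"travel":[0.99,-0.15,-0.58],"rot":[0,0,-0.39],"fingers":1}]'
$P '[{"travel":[1,0.03,0],"rot":[0,0,-0.39],"fingers":1},{"travel":[1,0.03,0],"rot":[0,0,-0.39],"fingers":1},{"travel":[1,0.03,0],"rot":[0,0,-0.39],"fingers":1},{"travel":[1,0.03,0],"rot":[0,0,-0.39],"fingers":1}]'
$P '[{"travel":[1,0.28,0],"rot":[0,0,-0.39],"fingers":1},{"travel":[1,0.28,0],"rot":[0,0,-0.39],"fingers":1},{"travel":[1,0.28,0],"rot":[0,0,-0.39],"fingers":1},{"travel":[1,0.28,0],"rot":[0,0,-0.39],"fingers":1}]'
$P '[{"travel":[0.88,0.5,0],"rot":[0,0,-0.39],"fingers":1},{"travel":[0.88,0.5,0],"rot":[0,0,-0.39],"fingers":1},{"travel":[0.88,0.5,0],"rot":[0,0,-0.39],"fingers":1},{"travel":[0.88,0.5,0],"rot":[0,0,-0.39],"fingers":1}]'
$P '[{"travel":[0.66,0.75,0.17],"rot":[0,0,-0.39],"fingers":1},{"travel":[0.66,0.75,0.17],"rot":[0,0,-0.39],"fingers":1},{"travel":[0.66,0.75,0.17],"rot":[0,0,-0.39],"fingers":1},{"travel":[0.66,0.75,0.17],"rot":[0,0,-0.39],"fingers":1}]'
python3 - <<'E'
from h import *
plan([((.47,.19,.30),down(180.7)),((.492,.2475,.20),down(204.2)),((.492,.2475,.1),down(204.2)),((.492,.2475,.057),down(204.2))])
print(env.get_state()["joint_pos"])
E
```

```text
clock: 1.1
tcp_pos: [0.2427, -0.4687, 0.3337]
orientation: [0.003, 0.94, 0.342, 0.0]
wrist_force: [0.2, -1.8, -0.0]
finger_gap: 0.0854
grip_force: 0.0
clock: 1.5
tcp_pos: [0.3221, -0.3787, 0.402]
orientation: [0.002, 0.851, 0.526, 0.0]
wrist_force: [-0.5, -0.3, 0.0]
finger_gap: 0.0852
grip_force: 0.0
clock: 1.9
tcp_pos: [0.378, -0.2735, 0.3985]
orientation: [-0.0, 0.727, 0.686, -0.0]
wrist_force: [-0.1, 0.0, 0.6]
finger_gap: 0.0855
grip_force: 0.0
clock: 2.3
tcp_pos: [0.4186, -0.1563, 0.3986]
orientation: [-0.0, 0.574, 0.819, -0.0]
wrist_force: [-1.2, -0.4, 0.1]
finger_gap: 0.0854
grip_force: 0.0
clock: 2.7
tcp_pos: [0.4391, -0.0372, 0.3985]
orientation: [-0.0, 0.396, 0.918, -0.0]
wrist_force: [-0.4, -0.4, 0.2]
finger_gap: 0.0853
grip_force: 0.0
clock: 3.1
tcp_pos: [0.4504, 0.0818, 0.3774]
orientation: [-0.001, 0.202, 0.979, -0.0]
wrist_force: [-0.8, -0.7, -0.2]
finger_gap: 0.085
grip_force: 0.0
travel [0.207, 0.893, 0.644] rot [-0.001, -0.002, -0.401] rows>= 3
travel [-0.189, 0.477, 0.833] rot [0.0, 0.0, -0.392] rows>= 3
travel [0.0, -0.0, 0.833] rot [0.0, 0.0, 0.0] rows>= 2
travel [0.0, -0.0, 0.358] rot [0.0, 0.0, 0.0] rows>= 1
[ 4.33797468e-03  7.94391333e-02  6.33495689e-02  1.55646233e+00
 -5.61675919e-04  4.12006785e-01]
```

```bash
P="python3 -m pendant"
$P '[{"travel":[0.21,0.89,0.64],"rot":[0,0,-0.4],"fingers":1},{"travel":[0.21,0.89,0.64],"rot":[0,0,-0.4],"fingers":1},{"travel":[0.21,0.89,0.64],"rot":[0,0,-0.4],"fingers":1},{"travel":[0.21,0.89,0.64],"rot":[0,0,-0.4],"fingers":1}]'
$P '[{"travel":[-0.19,0.48,0.83],"rot":[0,0,-0.39],"fingers":1},{"travel":[-0.19,0.48,0.83],"rot":[0,0,-0.39],"fingers":1},{"travel":[-0.19,0.48,0.83],"rot":[0,0,-0.39],"fingers":1},{"travel":[-0.19,0.48,0.83],"rot":[0,0,-0.39],"fingers":1},{"travel":[-0.19,0.48,0.83],"rot":[0,0,-0.39],"fingers":1}]'
python3 - <<'E'
from h import *
plan([((.492,.2475,.1),down(204.2)),((.492,.2475,.057),down(204.2))])
s=env.get_state();print(s["joint_pos"],s["tcp_pos"])
E
```

```text
clock: 3.5
tcp_pos: [0.4691, 0.1895, 0.2982]
orientation: [-0.003, -0.005, 1.0, -0.001]
wrist_force: [0.3, -0.4, 0.5]
finger_gap: 0.0857
grip_force: 0.0
clock: 4.0
tcp_pos: [0.4921, 0.2458, 0.2029]
orientation: [0.0, -0.205, 0.979, -0.0]
wrist_force: [0.2, 0.7, 0.8]
finger_gap: 0.0858
grip_force: 0.0
travel [-0.005, 0.015, 0.858] rot [-0.001, -0.0, -0.008] rows>= 3
travel [0.0, -0.0, 0.358] rot [0.0, 0.0, 0.0] rows>= 1
[ 3.17703752e-01  2.83291855e-01 -1.12114236e-01  1.17538223e+00
 -9.76810050e-04 -9.58121146e-02] [0.49211053 0.24575241 0.20291048]
```

```bash
P="python3 -m pendant"
$P '[{"travel":[0,0.015,0.86],"rot":[0,0,-0.008],"fingers":1},{"travel":[0,0.015,0.86],"rot":[0,0,-0.008],"fingers":1},{"travel":[0,0.015,0.86],"rot":[0,0,-0.008],"fingers":1},{"travel":[0,0.015,0.86],"rot":[0,0,-0.008],"fingers":1}]'
$P '[{"travel":[0,0,0.36],"rot":[0,0,0],"fingers":1},{"travel":[0,0,0.36],"rot":[0,0,0],"fingers":1},{"travel":[0,0,0.36],"rot":[0,0,0],"fingers":1}]'
$P '[{"travel":[0,0,0],"rot":[0,0,0],"fingers":-1},{"travel":[0,0,0],"rot":[0,0,0],"fingers":-1},{"travel":[0,0,0],"rot":[0,0,0],"fingers":-1},{"travel":[0,0,0],"rot":[0,0,0],"fingers":-1},{"travel":[0,0,0],"rot":[0,0,0],"fingers":-1},{"travel":[0,0,0],"rot":[0,0,0],"fingers":-1},{"travel":[0,0,0],"rot":[0,0,0],"fingers":-1},{"travel":[0,0,0],"rot":[0,0,0],"fingers":-1}]' 35
```

```text
clock: 4.4
tcp_pos: [0.4907, 0.2483, 0.1003]
orientation: [-0.0, -0.211, 0.977, -0.0]
wrist_force: [0.5, 0.1, 0.6]
finger_gap: 0.0851
grip_force: 0.0
clock: 4.7
tcp_pos: [0.4916, 0.2495, 0.0584]
orientation: [0.001, -0.212, 0.977, -0.0]
wrist_force: [0.1, -0.9, 0.2]
finger_gap: 0.0854
grip_force: 0.0
clock: 5.5
tcp_pos: [0.492, 0.2497, 0.0583]
orientation: [0.002, -0.213, 0.977, -0.0]
wrist_force: [0.3, -2.5, 8.3]
finger_gap: 0.056
grip_force: 26.8
```

```bash
cat >> h.py <<'E'
def lp(x,y,z):
    o,L=ledge(); return o+L@(np.array([x,y,z])/1000)
def lr():
    o,L=ledge(); return R.from_matrix(L@np.diag([-1.,1,-1]))
def inl():
    s=env.get_state(); o,L=ledge(); c=np.array(s["tcp_pos"]); print("tcp ledge mm",np.round((c-o)@L*1000,1),"tool rot err deg",np.round(np.degrees((lr().inv()*q(s["orientation"])).as_rotvec()),2),"F ledge",np.round(L.T@np.array(s["wrist_force"]),2),"t",s["clock"],"gap",round(s["finger_gap"],4),"grip",round(s["grip_force"],1))
E
python3 - <<'E'
from h import *
from scipy.spatial.transform import Slerp
s=env.get_state(); r0=q(s["orientation"]); sl=Slerp([0,1],R.concatenate([r0,lr()]))
w=[(.492,.25,.17,0),(.52,.22,.26,.25),(.57,.14,.30,.5),(.61,.04,.30,.75)]
W=[(p[:3],sl(p[3])) for p in w]+[(lp(70,10,160),lr()),(lp(45,0,100),lr())]
print([np.round(a[0],3).tolist() for a in W]); plan(W)
E
```

```text
[[0.492, 0.25, 0.17], [0.52, 0.22, 0.26], [0.57, 0.14, 0.3], [0.61, 0.04, 0.3], [0.566, -0.132, 0.26], [0.564, -0.142, 0.195]]
travel [-0.004, 0.001, -0.931] rot [0.0, 0.0, 0.0] rows>= 3
travel [-0.111, -0.325, -0.749] rot [0.025, -0.088, 0.129] rows>= 2
travel [-0.236, -0.765, -0.296] rot [0.025, -0.088, 0.129] rows>= 3
travel [-0.192, -0.875, 0.062] rot [0.025, -0.088, 0.129] rows>= 3
travel [0.482, -1.421, 0.237] rot [0.025, -0.088, 0.129] rows>= 4
travel [0.208, -0.083, 0.5] rot [0.0, 0.0, 0.0] rows>= 2
```

```bash
P="python3 -m pendant"
$P '[{"travel":[0,0,-0.93],"rot":[0,0,0],"fingers":-1},{"travel":[0,0,-0.93],"rot":[0,0,0],"fingers":-1},{"travel":[0,0,-0.93],"rot":[0,0,0],"fingers":-1},{"travel":[0,0,-0.93],"rot":[0,0,0],"fingers":-1}]'
$P '[{"travel":[-0.11,-0.32,-0.75],"rot":[0.025,-0.088,0.129],"fingers":-1},{"travel":[-0.11,-0.32,-0.75],"rot":[0.025,-0.088,0.129],"fingers":-1},{"travel":[-0.11,-0.32,-0.75],"rot":[0.025,-0.088,0.129],"fingers":-1},{"travel":[-0.11,-0.32,-0.75],"rot":[0.025,-0.088,0.129],"fingers":-1}]'
$P '[{"travel":[-0.24,-0.76,-0.3],"rot":[0.025,-0.088,0.129],"fingers":-1},{"travel":[-0.24,-0.76,-0.3],"rot":[0.025,-0.088,0.129],"fingers":-1},{"travel":[-0.24,-0.76,-0.3],"rot":[0.025,-0.088,0.129],"fingers":-1},{"travel":[-0.24,-0.76,-0.3],"rot":[0.025,-0.088,0.129],"fingers":-1}]'
$P '[{"travel":[-0.19,-0.87,-0.1],"rot":[0.025,-0.088,0.129],"fingers":-1},{"travel":[-0.19,-0.87,-0.1],"rot":[0.025,-0.088,0.129],"fingers":-1},{"travel":[-0.19,-0.87,-0.1],"rot":[0.025,-0.088,0.129],"fingers":-1},{"travel":[-0.19,-0.87,-0.1],"rot":[0.025,-0.088,0.129],"fingers":-1}]'
python3 - <<'E'
from h import *
inl(); plan([(lp(80,90,220),lr()),(lp(70,10,180),lr()),(lp(45,0,100),lr())])
E
```

```text
clock: 5.9
tcp_pos: [0.492, 0.2502, 0.1705]
orientation: [0.003, -0.213, 0.977, 0.0]
wrist_force: [0.4, 0.0, -3.3]
finger_gap: 0.0553
grip_force: 32.6
clock: 6.3
tcp_pos: [0.5181, 0.2197, 0.2563]
orientation: [0.047, -0.146, 0.988, -0.003]
wrist_force: [-0.5, 0.2, -2.3]
finger_gap: 0.0558
grip_force: 32.6
clock: 6.7
tcp_pos: [0.5678, 0.1401, 0.2949]
orientation: [0.093, -0.078, 0.993, -0.006]
wrist_force: [0.5, 1.2, -2.2]
finger_gap: 0.0557
grip_force: 32.5
clock: 7.1
tcp_pos: [0.6038, 0.041, 0.3142]
orientation: [0.14, -0.01, 0.99, -0.009]
wrist_force: [-0.3, 1.1, -2.7]
finger_gap: 0.0559
grip_force: 32.4
tcp ledge mm [106.5 186.5 204.1] tool rot err deg [-1.44  5.85 -7.64] F ledge [-1.38  1.02 -2.31] t 7.1 gap 0.0559 grip 32.4
travel [0.339, -0.764, -0.123] rot [0.024, -0.098, 0.127] rows>= 3
travel [0.083, -0.667, 0.333] rot [0.0, 0.0, 0.0] rows>= 2
travel [0.208, -0.083, 0.667] rot [0.0, 0.0, 0.0] rows>= 2
```

```bash
P="python3 -m pendant"
$P '[{"travel":[0.34,-0.76,-0.12],"rot":[0.024,-0.098,0.127],"fingers":-1},{"travel":[0.34,-0.76,-0.12],"rot":[0.024,-0.098,0.127],"fingers":-1},{"travel":[0.34,-0.76,-0.12],"rot":[0.024,-0.098,0.127],"fingers":-1},{"travel":[0.34,-0.76,-0.12],"rot":[0.024,-0.098,0.127],"fingers":-1}]'
$P '[{"travel":[0.08,-0.67,0.33],"rot":[0,0,0],"fingers":-1},{"travel":[0.08,-0.67,0.33],"rot":[0,0,0],"fingers":-1},{"travel":[0.08,-0.67,0.33],"rot":[0,0,0],"fingers":-1},{"travel":[0.08,-0.67,0.33],"rot":[0,0,0],"fingers":-1}]'
$P '[{"travel":[0.21,-0.08,0.67],"rot":[0,0,0],"fingers":-1},{"travel":[0.21,-0.08,0.67],"rot":[0,0,0],"fingers":-1},{"travel":[0.21,-0.08,0.67],"rot":[0,0,0],"fingers":-1},{"travel":[0.21,-0.08,0.67],"rot":[0,0,0],"fingers":-1},{"travel":[0.21,-0.08,0.67],"rot":[0,0,0],"fingers":-1}]'
python3 - <<'E'
from h import *
inl(); print(tool()[0])
ims=[]
for n in("top","scene"):
    p,d=env.read_camera(n); W=cloud(n,d); np.savez(n+"2.npz",p=p,d=d)
    c=project(n,lp(20,0,60))[0].astype(int); ims.append(cv2.resize(p[c[1]-50:c[1]+50,c[0]-50:c[0]+50],(400,400),interpolation=cv2.INTER_CUBIC)); print(n,c)
cv2.imwrite("pics/hover.png",np.hstack(ims)); plan([(lp(45,0,66),lr())])
E
```

```text
clock: 7.5
tcp_pos: [0.5619, -0.0498, 0.3195]
orientation: [0.192, 0.057, 0.98, -0.011]
wrist_force: [0.7, -0.5, -2.3]
finger_gap: 0.0557
grip_force: 32.4
clock: 7.9
tcp_pos: [0.5601, -0.1297, 0.2791]
orientation: [0.192, 0.056, 0.98, -0.01]
wrist_force: [-0.0, -0.1, -2.4]
finger_gap: 0.0557
grip_force: 32.4
clock: 8.4
tcp_pos: [0.568, -0.1412, 0.1998]
orientation: [0.195, 0.056, 0.979, -0.012]
wrist_force: [0.0, 0.4, -1.9]
finger_gap: 0.0555
grip_force: 32.4
tcp ledge mm [ 50.4   1.4 103.4] tool rot err deg [ 0.   -0.54 -0.21] F ledge [-0.73  0.41 -1.7 ] t 8.4 gap 0.0555 grip 32.4
[ 0.56803604 -0.14116158  0.19979213]
top [332 191]
scene [185 218]
travel [0.047, -0.007, 0.312] rot [-0.001, 0.009, 0.003] rows>= 1
```

View pics/hover.png

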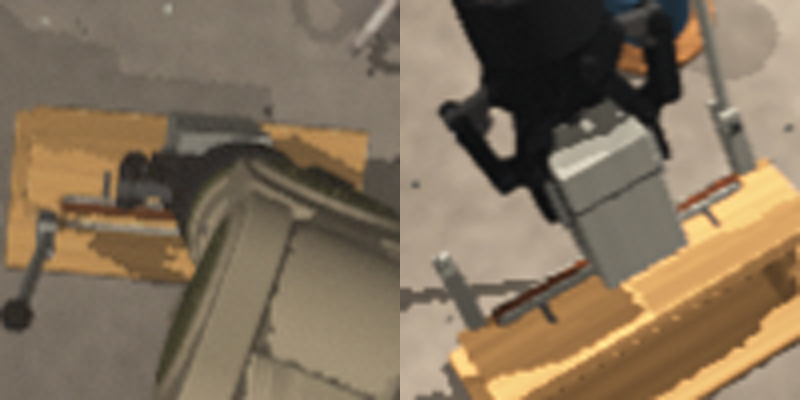

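The tin hangs aligned with the ledge, latch to the lip, with its base well above the slope (scene half, ~(640,270)). Now lower it in small steps.

```bash
P="python3 -m pendant"
$P '[{"travel":[0.07,-0.01,0.3],"rot":[0,0.009,0.003],"fingers":-1},{"travel":[0.07,-0.01,0.3],"rot":[0,0.009,0.003],"fingers":-1},{"travel":[0.07,-0.01,0.33],"rot":[0,0.009,0.003],"fingers":-1},{"travel":[0.07,-0.01,0.33],"rot":[0,0.009,0.003],"fingers":-1}]'
python3 -c "
from h import *; inl()"
$P '[{"travel":[0,0,0.01],"rot":[0,0,0],"fingers":-1},{"travel":[0,0,0.01],"rot":[0,0,0],"fingers":-1}]'
python3 -c "
from h import *; inl()"
$P '[{"travel":[0,0,0.01],"rot":[0,0,0],"fingers":-1},{"travel":[0,0,0.01],"rot":[0,0,0],"fingers":-1}]'
python3 -c "
from h import *; inl()"
```

```text
clock: 8.9
tcp_pos: [0.5739, -0.144, 0.1583]
orientation: [0.189, 0.058, 0.98, -0.011]
wrist_force: [0.0, 0.5, -2.6]
finger_gap: 0.0557
grip_force: 32.4
tcp ledge mm [40.6 -0.7 62.7] tool rot err deg [0.01 0.14 0.08] F ledge [-1.    0.49 -2.37] t 8.9 gap 0.0557 grip 32.4
clock: 9.1
tcp_pos: [0.574, -0.144, 0.1569]
orientation: [0.189, 0.058, 0.98, -0.011]
wrist_force: [0.7, 0.9, -2.7]
finger_gap: 0.0555
grip_force: 32.4
tcp ledge mm [40.2 -0.7 61.3] tool rot err deg [0.02 0.16 0.09] F ledge [-0.45  1.02 -2.71] t 9.1 gap 0.0555 grip 32.4
clock: 9.3
tcp_pos: [0.574, -0.1438, 0.1548]
orientation: [0.188, 0.058, 0.98, -0.011]
wrist_force: [-0.6, -0.2, -1.8]
finger_gap: 0.0556
grip_force: 32.4
tcp ledge mm [39.4 -0.5 59.4] tool rot err deg [-0.01  0.24  0.1 ] F ledge [-1.19 -0.31 -1.46] t 9.3 gap 0.0556 grip 32.4
```

```bash
P="python3 -m pendant"
for i in 1 2 3; do
$P '[{"travel":[0,0,0.006],"rot":[0,0,0],"fingers":-1},{"travel":[0,0,0.006],"rot":[0,0,0],"fingers":-1},{"travel":[0,0,0.006],"rot":[0,0,0],"fingers":-1}]' >/dev/null
python3 -c "
from h import *; inl()"; done
```

```text
tcp ledge mm [39.2 -0.5 58.5] tool rot err deg [-0.02  0.27  0.09] F ledge [-1.26 -0.36 -2.38] t 9.6 gap 0.0558 grip 32.4
tcp ledge mm [39.3 -0.5 58.3] tool rot err deg [-0.01  0.25  0.09] F ledge [-3.18 -0.87  5.82] t 9.9 gap 0.056 grip 33.1
tcp ledge mm [39.2 -0.5 58.2] tool rot err deg [0.   0.24 0.09] F ledge [-5.5  -0.37 13.99] t 10.2 gap 0.0561 grip 33.8
```

Contact at z = 58.4 as expected. Back off about 1 mm and slide toward the lip.

```bash
P="python3 -m pendant"
$P '[{"travel":[0,0,-0.017],"rot":[0,-0.004,0],"fingers":-1},{"travel":[0.02,0,-0.017],"rot":[0,-0.004,0],"fingers":-1},{"travel":[0.02,0,-0.017],"rot":[0,-0.004,0],"fingers":-1}]'>/dev/null
python3 -c "
from h import *; inl()"
for i in 1 2 3 4 5; do
$P '[{"travel":[0.01,0,0],"rot":[0,0,0],"fingers":-1},{"travel":[0.01,0,0],"rot":[0,0,0],"fingers":-1}]' >/dev/null
python3 -c "
from h import *; inl()"; done
```

```text
tcp ledge mm [36.2 -0.4 58.8] tool rot err deg [-0.03  0.07  0.1 ] F ledge [-0.45  0.37 -2.14] t 10.5 gap 0.056 grip 32.5
tcp ledge mm [35.3 -0.4 58.8] tool rot err deg [-0.03  0.05  0.1 ] F ledge [-0.64  0.12 -3.59] t 10.7 gap 0.0557 grip 32.5
tcp ledge mm [34.1 -0.5 59. ] tool rot err deg [-0.02  0.05  0.1 ] F ledge [-1.14  0.54 -2.27] t 10.9 gap 0.0561 grip 32.5
tcp ledge mm [33.1 -0.5 59.1] tool rot err deg [-0.02  0.03  0.1 ] F ledge [ 0.2  -0.27 -2.15] t 11.1 gap 0.0557 grip 32.4
tcp ledge mm [32.  -0.5 59.2] tool rot err deg [-0.01  0.01  0.09] F ledge [-0.94  0.49 -3.66] t 11.3 gap 0.0556 grip 32.5
tcp ledge mm [30.8 -0.5 59.2] tool rot err deg [-0.01  0.01  0.09] F ledge [-0.77 -0.5  -2.27] t 11.5 gap 0.0556 grip 32.5
```

```bash
P="python3 -m pendant"
for i in 1 2 3 4 5; do
$P '[{"travel":[0.006,0,0],"rot":[0,0,0],"fingers":-1},{"travel":[0.006,0,0],"rot":[0,0,0],"fingers":-1}]' >/dev/null
python3 -c "
from h import *; inl()"; done
```

```text
tcp ledge mm [30.4 -0.5 59.2] tool rot err deg [-0.01 -0.01  0.09] F ledge [ 0.61 -0.24 -2.78] t 11.7 gap 0.0556 grip 32.5
tcp ledge mm [30.1 -0.5 59.3] tool rot err deg [-0.02 -0.06  0.08] F ledge [ 1.77  0.62 -2.75] t 11.9 gap 0.0558 grip 32.4
tcp ledge mm [29.9 -0.6 59.5] tool rot err deg [-0.02 -0.12  0.07] F ledge [ 4.16  0.36 -3.39] t 12.1 gap 0.0555 grip 32.3
tcp ledge mm [29.8 -0.6 59.6] tool rot err deg [-0.02 -0.18  0.06] F ledge [ 4.81  0.53 -5.27] t 12.3 gap 0.0557 grip 32.2
tcp ledge mm [29.3 -0.7 59.8] tool rot err deg [-0.   -0.2   0.06] F ledge [ 4.69  1.06 -3.14] t 12.5 gap 0.0559 grip 32.4
```

```bash
P="python3 -m pendant"
for i in 1 2 3 4; do
$P '[{"travel":[0,0,0.004],"rot":[0,0,0],"fingers":-1},{"travel":[0,0,0.004],"rot":[0,0,0],"fingers":-1},{"travel":[0,0,0.004],"rot":[0,0,0],"fingers":-1}]' >/dev/null
python3 -c "
from h import *; inl()"; done
```

```text
tcp ledge mm [29.2 -0.8 59.5] tool rot err deg [ 0.01 -0.19  0.06] F ledge [ 5.32  0.24 -0.26] t 12.8 gap 0.0555 grip 32.7
tcp ledge mm [29.2 -0.8 59. ] tool rot err deg [ 0.02 -0.19  0.06] F ledge [6.28 0.24 1.58] t 13.1 gap 0.0559 grip 32.7
tcp ledge mm [29.2 -0.9 58.6] tool rot err deg [ 0.03 -0.19  0.07] F ledge [5.92 0.02 1.46] t 13.4 gap 0.0555 grip 32.9
tcp ledge mm [29.4 -0.9 58.5] tool rot err deg [ 0.03 -0.21  0.07] F ledge [6.42 0.58 5.69] t 13.7 gap 0.0557 grip 33.3
```

```bash
P="python3 -m pendant"
$P '[{"travel":[0,0,0],"rot":[0,0,0],"fingers":0.5},{"travel":[0,0,0],"rot":[0,0,0],"fingers":0.7},{"travel":[0,0,0],"rot":[0,0,0],"fingers":1},{"travel":[0,0,0],"rot":[0,0,0],"fingers":1},{"travel":[0,0,0],"rot":[0,0,0],"fingers":1},{"travel":[0,0,0],"rot":[0,0,0],"fingers":1}]'
python3 -c "
from h import *; inl()"
$P '[{"travel":[0,0,-0.3],"rot":[0,0,0],"fingers":1},{"travel":[0,0,-0.6],"rot":[0,0,0],"fingers":1},{"travel":[0,0,-0.9],"rot":[0,0,0],"fingers":1},{"travel":[0,0,-0.9],"rot":[0,0,0],"fingers":1},{"travel":[0,0,-0.9],"rot":[0,0,0],"fingers":1}]'
python3 - <<'E'
from h import *
inl(); o,L=ledge(); ims=[]
for n in("top","scene"):
    p,d=env.read_camera(n); W=cloud(n,d); Q=(W-o)@L*1000; np.savez(n+"3.npz",p=p,d=d)
    k=(abs(Q[...,0]-35)<45)&(abs(Q[...,1])<45)&(Q[...,2]>85)&(Q[...,2]<100); q_=Q[k]
    if k.sum()>30: print(n,k.sum(),"top med",np.median(q_,0),cv2.minAreaRect(q_[:,:2].astype(np.float32)))
    c=project(n,lp(20,0,60))[0].astype(int); ims.append(cv2.resize(p[c[1]-50:c[1]+50,c[0]-50:c[0]+50],(400,400),interpolation=cv2.INTER_CUBIC))
cv2.imwrite("pics/rel.png",np.hstack(ims))
E
```

```text
clock: 14.3
tcp_pos: [0.5634, -0.1425, 0.148]
orientation: [0.19, 0.058, 0.98, -0.011]
wrist_force: [0.5, -0.2, -0.2]
finger_gap: 0.0858
grip_force: 0.0
tcp ledge mm [26.9 -0.5 57.1] tool rot err deg [-0.02  0.05  0.1 ] F ledge [ 0.36 -0.18 -0.39] t 14.3 gap 0.0858 grip 0.0
clock: 14.8
tcp_pos: [0.5239, -0.1381, 0.2496]
orientation: [0.191, 0.058, 0.98, -0.011]
wrist_force: [0.3, -0.5, -0.6]
finger_gap: 0.0855
grip_force: 0.0
tcp ledge mm [ 28.1  -0.8 166.2] tool rot err deg [ 0.04 -0.12  0.09] F ledge [ 0.1  -0.47 -0.64] t 14.8 gap 0.0855 grip 0.0
top 301 top med [39.88280691  0.91216928 91.46375051] ((32.391639709472656, -2.0477771759033203), (48.632965087890625, 55.91167449951172), 0.5812963247299194)
scene 388 top med [39.89735846 -2.66490227 93.45066996] ((35.10857391357422, -1.6676025390625), (55.504337310791016, 54.11745834350586), 0.0404491052031517)
```

View pics/rel.png

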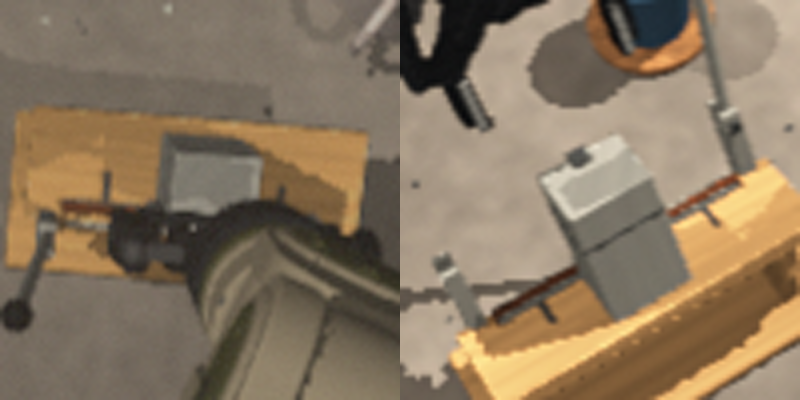

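The tin stands flat against the lip, let go, latch side downhill (scene half, latch at ~(580,155)). Top face at z≈92 mm, yaw ~0. Next is the bar, so I measure it in the ledge frame and plan.

Run:
```python
from h import *
o,L=ledge()
for n in("top3","scene3"):
    D=np.load(n+".npz"); Q=((cloud(n[:-1],D["d"])-o)@L*1000).reshape(-1,3)
    k=(abs(Q[:,0]+14)<16)&(Q[:,1]>85)&(Q[:,1]<160)&(Q[:,2]>70)&(Q[:,2]<290); q_=Q[k]
    for a in range(70,290,40):
        m=(q_[:,2]>=a)&(q_[:,2]<a+40)
        if m.sum()>3: print(n,a,m.sum(),np.round(np.median(q_[m],0),1))
    print(np.round(q_[:,2].max(),1))
plan([(lp(10,0,240),lr()),(lp(-10,50,310),lr()),(lp(-17,160,310),lr()),(lp(-17,165,262),lr())])
print("bar path: TCP y,z")
for th,rho in((1.7,200),(1.5,195),(1.3,190),(1.1,180),(.9,170),(.7,170),(.5,170),(.3,170),(.15,170),(0,170)):
    c,s=np.cos(th),np.sin(th); print(th,np.round([100-rho*c+4.5*s+14.5,42+rho*s+4.5*c+19],1))
```

```text
top3 70 11 [-11.8 102.4  84.2]
top3 110 16 [-12.  106.7 132.9]
top3 150 12 [-11.8 111.2 171.3]
top3 190 15 [-11.2 114.2 207.3]
top3 230 52 [-11.9 121.2 266.1]
top3 270 6 [-15.6 120.9 270.6]
273.7
scene3 70 47 [ -8.5 102.3  90.6]
scene3 110 49 [ -9.2 106.5 130.6]
scene3 150 52 [ -8.9 110.4 171.3]
scene3 190 58 [ -9.2 114.4 211. ]
scene3 230 68 [ -7.4 118.1 253.1]
scene3 270 10 [ -7.4 122.3 270.7]
273.0
travel [0.138, 0.003, -0.63] rot [0.001, -0.002, -0.002] rows>= 2
travel [0.167, 0.417, -0.583] rot [0.0, 0.0, 0.0] rows>= 2
travel [0.058, 0.917, -0.0] rot [0.0, 0.0, 0.0] rows>= 3
travel [-0.0, 0.042, 0.4] rot [0.0, 0.0, 0.0] rows>= 1
bar path: TCP y,z
1.7 [144.7 258.8]
1.5 [105.2 255.8]
1.3 [ 68.  245.3]
1.1 [ 36.9 223.5]
0.9 [ 12.4 197. ]
0.7 [-12.6 174. ]
0.5 [-32.5 146.5]
0.3 [-46.6 115.5]
0.15 [-52.9  90.9]
0 [-55.5  65.5]
```

```bash
P="python3 -m pendant"
$P '[{"travel":[0.14,0,-0.63],"rot":[0,0,0],"fingers":-1},{"travel":[0.14,0,-0.63],"rot":[0,0,0],"fingers":-1},{"travel":[0.14,0,-0.63],"rot":[0,0,0],"fingers":-1}]' | grep -E "clock|pos|force"
$P '[{"travel":[0.17,0.42,-0.58],"rot":[0,0,0],"fingers":-1},{"travel":[0.17,0.42,-0.58],"rot":[0,0,0],"fingers":-1},{"travel":[0.17,0.42,-0.58],"rot":[0,0,0],"fingers":-1},{"travel":[0.17,0.42,-0.58],"rot":[0,0,0],"fingers":-1}]'| grep -E "clock|pos|force"
python3 - <<'E'
from h import *
inl();plan([(lp(-16,160,312),lr()),(lp(-16,165,258),lr())])
E
```

```text
clock: 15.2
tcp_pos: [0.48, -0.133, 0.3145]
wrist_force: [-0.0, -1.1, -0.0]
grip_force: 0.0
clock: 15.6
tcp_pos: [0.4416, -0.0772, 0.368]
wrist_force: [-0.0, -0.0, -0.1]
grip_force: 0.0
tcp ledge mm [ -9.9  50.2 309.3] tool rot err deg [-0.04  0.06  0.04] F ledge [-0.06 -0.04 -0.08] t 15.6 gap -0.0001 grip 0.0
travel [0.051, 0.915, -0.022] rot [0.001, -0.001, -0.001] rows>= 3
travel [-0.0, 0.042, 0.45] rot [0.0, 0.0, 0.0] rows>= 2
```

```bash
P="python3 -m pendant"
$P '[{"travel":[0.05,0.92,-0.02],"rot":[0,0,0],"fingers":-1},{"travel":[0.05,0.92,-0.02],"rot":[0,0,0],"fingers":-1},{"travel":[0.05,0.92,-0.02],"rot":[0,0,0],"fingers":-1},{"travel":[0.05,0.92,-0.02],"rot":[0,0,0],"fingers":-1}]' | grep -E "clock|pos|force"
$P '[{"travel":[0,0.04,0.45],"rot":[0,0,0],"fingers":-1},{"travel":[0,0.04,0.45],"rot":[0,0,0],"fingers":-1},{"travel":[0,0.04,0.45],"rot":[0,0,0],"fingers":-1},{"travel":[0,0.04,0.45],"rot":[0,0,0],"fingers":-1}]'| grep -E "clock|pos|force"
python3 - <<'E'
from h import *
inl();plan([(lp(-16,y,z),lr()) for y,z in((145,259),(105,256),(68,245),(37,223.5),(12.4,197))])
E
```

```text
clock: 16.0
tcp_pos: [0.4479, 0.0346, 0.3664]
wrist_force: [-0.0, -0.2, 0.1]
grip_force: 0.0
clock: 16.4
tcp_pos: [0.4689, 0.0344, 0.3199]
wrist_force: [-0.2, -0.0, 0.6]
grip_force: 0.0
tcp ledge mm [-14.8 164.2 259.3] tool rot err deg [0.03 0.   0.18] F ledge [ 0.06 -0.05  0.57] t 16.4 gap 0.0001 grip 0.0
travel [0.009, -0.16, 0.002] rot [-0.001, -0.0, -0.003] rows>= 1
travel [-0.0, -0.333, 0.025] rot [0.0, 0.0, 0.0] rows>= 1
travel [-0.0, -0.308, 0.092] rot [0.0, 0.0, 0.0] rows>= 1
travel [0.0, -0.258, 0.179] rot [0.0, 0.0, 0.0] rows>= 1
travel [0.0, -0.205, 0.221] rot [0.0, 0.0, 0.0] rows>= 1
```

```bash
P="python3 -m pendant"
$P '[{"travel":[0.01,-0.16,0],"rot":[0,0,0],"fingers":-1},{"travel":[0.01,-0.27,0.01],"rot":[0,0,0],"fingers":-1},{"travel":[0.01,-0.38,0.02],"rot":[0,0,0],"fingers":-1},{"travel":[0.01,-0.49,0.03],"rot":[0,0,0],"fingers":-1},{"travel":[0.01,-0.6,0.055],"rot":[0,0,0],"fingers":-1},{"travel":[0.01,-0.7,0.085],"rot":[0,0,0],"fingers":-1},{"travel":[0.01,-0.8,0.12],"rot":[0,0,0],"fingers":-1},{"travel":[0.01,-0.8,0.12],"rot":[0,0,0],"fingers":-1}]' | grep -E "clock|pos|force"
python3 - <<'E'
from h import *
inl();o,L=ledge()
p,d=env.read_camera("scene");Q=((cloud("scene",d)-o)@L*1000).reshape(-1,3)
k=(abs(Q[:,0]+12)<9)&(Q[:,1]>40)&(Q[:,1]<160)&(Q[:,2]>70)&(Q[:,2]<290);q_=Q[k]
for a in range(70,290,40):
    m=(q_[:,2]>=a)&(q_[:,2]<a+40)
    if m.sum()>3: print(a,m.sum(),np.round(np.median(q_[m],0),1))
plan([(lp(-16,y,z),lr()) for y,z in((37,223.5),(12.4,197),(-12.6,174),(-32.5,146.5),(-46.6,115.5),(-53,91),(-55.5,65.5))])
E
```

```text
clock: 17.2
tcp_pos: [0.4619, -0.0623, 0.307]
wrist_force: [0.2, -0.1, 0.5]
grip_force: 0.0
tcp ledge mm [-15.7  67.3 245.8] tool rot err deg [ 0.1  -0.13  0.24] F ledge [ 0.34 -0.05  0.43] t 17.2 gap -0.0003 grip 0.0
70 48 [-8.9 86.9 91. ]
110 50 [ -8.8  76.1 130.8]
150 53 [ -8.6  65.2 170. ]
190 58 [ -8.3  56.3 212.2]
230 158 [ -6.5  56.6 251.5]
270 87 [ -7.5  70.4 282.4]
travel [0.0, -0.258, 0.186] rot [-0.001, 0.002, -0.004] rows>= 1
travel [0.0, -0.205, 0.221] rot [0.0, 0.0, 0.0] rows>= 1
travel [0.0, -0.208, 0.192] rot [0.0, 0.0, 0.0] rows>= 1
travel [-0.0, -0.166, 0.229] rot [0.0, 0.0, 0.0] rows>= 1
travel [0.0, -0.118, 0.258] rot [0.0, 0.0, 0.0] rows>= 1
travel [0.0, -0.053, 0.204] rot [0.0, 0.0, 0.0] rows>= 1
travel [-0.0, -0.021, 0.213] rot [0.0, 0.0, 0.0] rows>= 1
```

The bar follows (now ~1.3 rad). Continue down.

```bash
P="python3 -m pendant"
$P '[{"travel":[0,-0.13,0.09],"rot":[0,0,-0.003],"fingers":-1},{"travel":[0,-0.26,0.19],"rot":[0,0,-0.003],"fingers":-1},{"travel":[0,-0.36,0.3],"rot":[0,0,-0.003],"fingers":-1},{"travel":[0,-0.465,0.41],"rot":[0,0,-0.003],"fingers":-1},{"travel":[0,-0.57,0.5],"rot":[0,0,-0.003],"fingers":-1},{"travel":[0,-0.67,0.6],"rot":[0,0,-0.003],"fingers":-1},{"travel":[0,-0.76,0.71],"rot":[0,0,-0.003],"fingers":-1},{"travel":[0,-0.84,0.83],"rot":[0,0,-0.003],"fingers":-1},{"travel":[0,-0.84,0.83],"rot":[0,0,-0.003],"fingers":-1}]' | grep -E "clock|pos|force"
python3 - <<'E'
from h import *
inl()
plan([(lp(-16,y,z),lr()) for y,z in((-46.6,115.5),(-53,91),(-55.5,67))])
E
```

```text
clock: 18.15
tcp_pos: [0.4861, -0.1656, 0.2111]
wrist_force: [-0.7, 0.4, 0.7]
grip_force: 0.0
tcp ledge mm [-18.2 -32.4 143.3] tool rot err deg [-0.04  0.16  0.01] F ledge [-0.4   0.31  0.87] t 18.15 gap 0.0001 grip 0.0
travel [-0.019, -0.118, 0.232] rot [0.001, -0.003, -0.0] rows>= 1
travel [0.0, -0.053, 0.204] rot [0.0, 0.0, 0.0] rows>= 1
travel [-0.0, -0.021, 0.2] rot [0.0, 0.0, 0.0] rows>= 1
```

```bash
P="python3 -m pendant"
$P '[{"travel":[-0.02,-0.06,0.12],"rot":[0,0,0],"fingers":-1},{"travel":[-0.02,-0.12,0.23],"rot":[0,0,0],"fingers":-1},{"travel":[-0.02,-0.15,0.33],"rot":[0,0,0],"fingers":-1},{"travel":[-0.02,-0.17,0.43],"rot":[0,0,0],"fingers":-1},{"travel":[-0.02,-0.18,0.53],"rot":[0,0,0],"fingers":-1},{"travel":[-0.02,-0.19,0.6],"rot":[0,0,0],"fingers":-1},{"travel":[-0.02,-0.19,0.6],"rot":[0,0,0],"fingers":-1}]' | grep -E "clock|pos|force"
for i in 1 2; do
python3 -c "
from h import *; inl()"
$P '[{"travel":[0,0,0.012],"rot":[0,0,0],"fingers":-1},{"travel":[0,0,0.012],"rot":[0,0,0],"fingers":-1},{"travel":[0,0,0.012],"rot":[0,0,0],"fingers":-1}]' >/dev/null; done
python3 -c "
from h import *; inl()"
```

```text
clock: 18.85
tcp_pos: [0.5124, -0.1903, 0.1454]
wrist_force: [-0.1, -0.5, -0.2]
grip_force: 0.0
tcp ledge mm [-15.8 -53.9  71.6] tool rot err deg [-0.09  0.14 -0.08] F ledge [-0.06 -0.47 -0.16] t 18.85 gap -0.0004 grip 0.0
tcp ledge mm [-14.5 -54.4  71.8] tool rot err deg [-0.   -0.01 -0.1 ] F ledge [ 0.44  0.78 -0.4 ] t 19.15 gap -0.0001 grip 0.0
tcp ledge mm [-14.5 -54.5  70.1] tool rot err deg [-0.   -0.01 -0.09] F ledge [ 0.2  -0.03  0.29] t 19.45 gap -0.0002 grip 0.3
```

```bash
P="python3 -m pendant"
for i in 1 2 3 4; do
$P '[{"travel":[0.003,0,0.012],"rot":[0,0,0],"fingers":-1},{"travel":[0.003,0,0.012],"rot":[0,0,0],"fingers":-1},{"travel":[0.003,0,0.012],"rot":[0,0,0],"fingers":-1}]' >/dev/null
python3 -c "
from h import *; inl()";done
```

```text
tcp ledge mm [-15.2 -54.4  68.4] tool rot err deg [-0.02  0.03 -0.08] F ledge [ 0.48  0.58 -0.02] t 19.75 gap 0.0001 grip 0.2
tcp ledge mm [-15.8 -54.3  66.9] tool rot err deg [-0.03  0.04 -0.08] F ledge [0.58 0.11 0.1 ] t 20.05 gap 0.0001 grip 0.0
tcp ledge mm [-15.9 -54.4  65.6] tool rot err deg [-0.02  0.02 -0.09] F ledge [-0.74  0.71  0.27] t 20.35 gap -0.0002 grip 0.2
tcp ledge mm [-15.8 -54.4  65.1] tool rot err deg [ 0.01 -0.04 -0.09] F ledge [-1.49  0.33 12.48] t 20.65 gap 0.0001 grip 5.7
```

Firm stop at 65.1, which is the expected home height. Press a touch more, then lift clear and check.

```bash
P="python3 -m pendant"
$P '[{"travel":[0,0,0.006],"rot":[0,0,0],"fingers":-1},{"travel":[0,0,0.006],"rot":[0,0,0],"fingers":-1}]' |grep force
$P '[{"travel":[0.02,0,-0.2],"rot":[0,0,0],"fingers":-1},{"travel":[0.05,0,-0.5],"rot":[0,0,0],"fingers":-1},{"travel":[0.5,0,-0.9],"rot":[0,0,0],"fingers":-1},{"travel":[0.9,0,-0.9],"rot":[0,0,0],"fingers":-1},{"travel":[0.9,0,-0.9],"rot":[0,0,0],"fingers":-1}]' |grep clock
$P '[{"travel":[0,-1,-0.2],"rot":[0,0,0],"fingers":-1},{"travel":[0,-1,-0.2],"rot":[0,0,0],"fingers":-1},{"travel":[0,-1,-0.2],"rot":[0,0,0],"fingers":-1},{"travel":[0,-1,-0.2],"rot":[0,0,0],"fingers":-1},{"travel":[0,-1,-0.2],"rot":[0,0,0],"fingers":-1}]' |grep clock
python3 - <<'E'
from h import *
o,L=ledge(); ims=[]; inl()
for n in("top","scene"):
    p,d=env.read_camera(n); Q=((cloud(n,d)-o)@L*1000)
    k=(abs(Q[...,0]-35)<45)&(abs(Q[...,1])<45)&(Q[...,2]>85)&(Q[...,2]<100); q_=Q[k]
    print(n,"tin top",np.median(q_,0),cv2.minAreaRect(q_[:,:2].astype(np.float32)))
    b=Q[(abs(Q[...,0]+14)<9)&(Q[...,2]>32)&(Q[...,2]<60)]
    for a in range(-130,100,40):
        m=(b[:,1]>=a)&(b[:,1]<a+40)
        if m.sum()>3: print(" bar y",a,m.sum(),np.round(np.percentile(b[m][:,2],[50,90]),1))
    c=project(n,lp(20,0,60))[0].astype(int); ims.append(cv2.resize(p[c[1]-50:c[1]+50,c[0]-50:c[0]+50],(400,400),interpolation=cv2.INTER_CUBIC))
cv2.imwrite("pics/end.png",np.hstack(ims))
E
```

```text
wrist_force: [-9.9, 2.3, 14.9]
grip_force: 8.7
clock: 21.35
clock: 21.85
tcp ledge mm [-124.6 -174.6  195.2] tool rot err deg [-0.06  0.06  0.02] F ledge [-0.25 -0.22  0.53] t 21.85 gap -0.0 grip 0.0
top tin top [30.82395419 -1.87401555 91.38931869] ((29.310142517089844, -2.2977542877197266), (56.66046142578125, 55.05940246582031), 89.63142395019531)
 bar y -130 80 [46.2 50.3]
 bar y -90 50 [45.5 48.2]
 bar y -50 51 [45.3 48.6]
 bar y -10 52 [44.7 47.3]
 bar y 30 49 [44.9 48.2]
 bar y 70 62 [46.3 49.2]
scene tin top [40.53894523 -2.80893242 93.67056709] ((35.137603759765625, -1.6812114715576172), (56.14630889892578, 54.36884689331055), 0.1469786912202835)
 bar y -130 66 [48.4 51.8]
 bar y -90 57 [46.2 48.9]
 bar y -50 31 [46.8 49.3]
 bar y 30 42 [47.2 50.3]
 bar y 70 59 [48.3 53.1]
```

View pics/end.png

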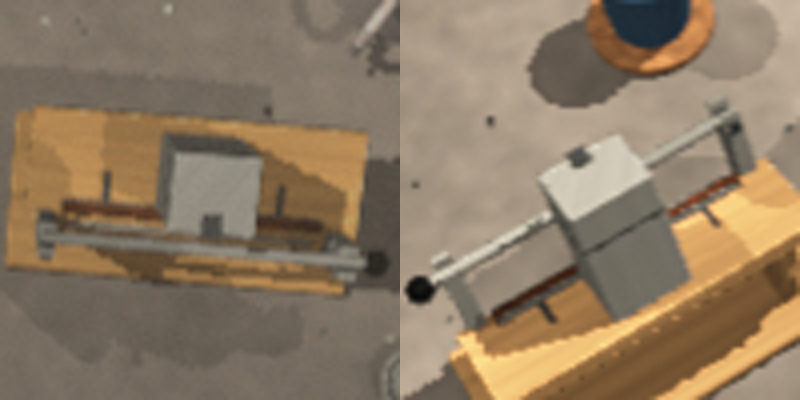

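The bar lies level in its catch (top half, ball at ~(375,262)). The tin still stands squarely against the lip, unchanged since release. Handing in.

```bash
python3 -c "
from workcell import env
print(env.hand_in())"
```

```text
the job is handed in; nothing more can be done
None
```

I handed the job in at about 22 s. The last pictures show the tin standing released on the ledge, square against the lip with its latch side down the slope, and the bar closed in its catch; the tin–lip contact force couldn't be read after release, and the hand-in gave no verdict.

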